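# Set a syringe dispenser's stroke against its preset stop from the high side

## Robot

A 7-joint arm with a two-finger parallel gripper is mounted at the origin on the work surface. World frame = base frame: x ahead of the robot, y to its left, z up, the work surface at z = 0. Lengths are in m, angles in rad, forces in N, time in s.
With the tool pointing down it reaches from about 0.425 to 1.025 m from the base axis. Payload 3.6 kg.
Tool frame: the origin (TCP) lies midway between the tips of the shut fingers; the grasp point (between the pads) lies 19 mm behind it; x points along the fingers, y is the direction in which the jaws open and shut, and the axes are right-handed (so a half turn about x gives the same grasp; the last joint's range is limited). The gripper opens to 85 mm and grips with 20 to 120 N. Pads are 22 mm wide; open, the fingers measure 114 mm over their backs; the gripper's body (76 mm by 85 mm) begins 54 mm behind the grasp point. The pads swing forward as they close: fully open they stand 13 mm farther back than shut.
Start: joints at [-1.407, 0.591, 0.048, 1.609, -0.033, 0.943, -0.034], TCP at [0.184, 0.701, 0.231] pointing down, gripper open.
Joint ranges: [-2.69, 2.69], [-0.47, 2.24], [-1.27, 1.36], [0.19, 2.51], [-1.53, 4.68], [0.08, 2.07], [-3.09, 3.09]. Speed limits (rad/s): [2.57, 2.57, 3.14, 3.14, 3.14, 3.14, 3.14].

## Interface

Orientations are given as a 3x3 rotation matrix whose columns are the frame's x, y, z axes.
In Python, from cell import r gives the robot as it stands.
- The arm moves only by the shell command python3 -m creep 'ROWS'. ROWS is JSON, a list of rows, each an object of numbers: "tx", "ty", "tz": the shift along the tool's x, y, z in m; "yaw": the turn about the tool's x in degrees; "gripper": the finger opening in m, from 0 to 0.0854. A call has 1 to 12 rows; each row shifts and turns the commanded pose from where the row before left it, along the tool's axes as they then stand; what a row does not reach is not made up. A row lasts 1/10 s, in which the tool goes at most 50 mm and 8.59 degrees, less where a joint would pass 70% of its speed; a pose out of reach is approached as far as the arm can. A call is refused whole if a number of a shift passes 0.05 or a number of a turn 8.59, either way. A call with a gripper value outside its range is refused whole. The fingers move at their own pace and stop on an object; the grip force is fixed at half the most. Time passes only in rows, so rows that do not move let the fingers close. It gives the time, the measured TCP pose, the force and the opening at its end, in the units of the state.
- r.read_state(): the state, without advancing time (a new reading comes with each control period).
- r.camera(name): name is "scene" or "top" or "wrist"; returns (picture, depth): 384x512x3 uint8, blue, green, red; 384x512 float32, m along the optical axis (not along the pixel's ray), 0 where there is no reading.
- r.camera_info(name): a dict with "K" (3x3 intrinsics, pixels), "D" ([k1, k2, p1, p2, k3] as OpenCV has them; the pictures are not rectified), "extrinsics" (4x4, takes a point from world to camera coordinates); the wrist camera has in their place "T_tool_cam" (4x4, takes a point from camera to tool coordinates, whose origin is the TCP and whose axes are the tool frame's). Camera axes: x right, y up, looking along -z (the intrinsics and any distortion apply to the point x, -y, -z); pixel columns grow to the right and rows downward; lengths in m; the calibration is good to about 2 mm. A picture is of the moment at which its call begins: read the wrist's pose just before it. camera_info takes no time and is no camera call.
- r.close_job(): hands the job in, once; it reports no verdict.
The state is a dict: "time": time; "joint_positions": joint angles; "joint_vel": joint speeds; "joint_efforts": joint torques, N m; "tcp_pos": TCP position; "orientation": TCP orientation; "wrist_force": force on the tool from outside, world axes, zero at the start; "moment": the same for the moment, N m; "gripper_width": finger opening in m.
Only numpy, scipy, OpenCV 4.12 (cv2) and the standard library are available. Lean on these libraries where they do the work, as an engineer would, in place of code of your own. Each camera call takes 0.05 s, during which the arm holds its last target. There are 200 camera calls.

## Task

Set the dispenser's stroke: hold the blue grip and run the slide on until its finger is clear past the red preset stop, so that the steel finger rides over the brass spring dog and the dog clicks up behind it, then bring it back the other way and press it firmly home against the dog's square face for a moment, so that the play in the grip is taken up towards the stop. Let go and leave it seated there; do not shift the red stop from its setting, and leave the vial, the beaker and the tip box alone.

Things in the scene. Friction and masses are not known exactly. Their poses are not given: they have to be found in the camera images.
- unit: dispenser fixed to the bench: white bed 140 x 360 x 20 mm with a glass syringe barrel in blue blocks at its -y end (65 mm high). Origin on the bench; bed: x -70..70 and y -220..140 mm in this frame. Its y axis is the slide's travel, towards a larger stroke; its z is up. The slide runs along the line x = -30 mm, the red stop and dog along x = +31 mm. Blue end block at y 126..138 mm, 38 mm high
- slide (a joint): position (m, 0 to 0.15, along the unit's +y) of the aluminium slide, 40 x 50 mm, top 50 mm above the bench; hard end stop at 0.15. It drags with about 7 N and stays where it is left. It carries a 12 mm wide (along y) steel finger reaching out to +x over the stop's rail, underside 38 mm and top 50 mm above the bench. It starts on the low side of the stop (finger at smaller y than the dog)
- grip (a joint): play of the blue grip in the slide (m): it moves freely (0.5 N) from -0.004 to +0.004 along the unit's y before it drags the slide; at -0.004 it drags the slide to -y, at +0.004 to +y. Starts anywhere in between
- grip_top (a point): centre of the top of the blue grip, a post 20 mm square, upright, sides parallel to the unit's x and y, 50 mm tall, its top 105.5 mm above the bench; two 20 mm wide lugs beside its foot (along y) end 57 mm above the bench. Moves with the grip. Best pinched across the unit's x
- finger_mid (a point): middle of the slide's steel finger, 62 x 12 x 12 mm, axes as the unit's; moves with the slide. Going to +y it rides up the dog's ramp (a few N over the drag), pressing the dog down up to 6 mm; the dog springs up once finger_face has passed its square face. Coming back to -y it meets that face, a rigid stop
- finger_face (a point): middle of the face of the slide's steel finger that looks to the unit's -y, the one that must come to rest against the dog; 44 mm above the bench; the finger's other face is 12 mm farther to +y. Axes as the unit's. When the grip is at play p (joint grip), grip_top lies at y = this point's y + 6 mm + p in the unit's frame
- stop: red preset stop, 50 x 44 mm, held on the bed by friction, set anywhere along y; 44 mm high over its 8 mm wide outer cheek, else 28 mm. Origin on the bed, 20 mm above the bench, 12 mm from its +y edge, 32 mm from its -y edge. It slips if the finger pushes with over about 13 N (20 N at the grip); a firm seat is 6 to 10 N on the dog (13 to 17 N at the grip, 7 N of it the slide's drag)
- dog_zone (a point): 24 mm above the stop's origin, at the top height of the brass spring dog in it (22 mm wide in x; ramp 20 mm long towards -y, square face towards +y). By a fine trim that differs each time, the square face lies anywhere from 10 mm before to 10 mm beyond this point along y, to be found by feel
- vial: loose amber vial, 34 mm across, 70 mm high, origin under its base; bystander
- beaker: loose clear beaker, 52 mm across, 60 mm high, origin under its base; bystander
- tipbox: loose blue tip box with clear lid, 57 x 57 x 46 mm, origin under its base; bystander

How it is judged:
On the way, in this order (a step that is already met when the one before it is completed fails the run):
1. the slide's finger has gone clear past the red stop: finger_face more than 10.5 mm beyond the stop's origin (unit's +y) (y of finger_face in the frame of stop above 0.0105 m), for 0.2 s.
2. brought back and pressed home: the finger bears on the dog with more than 5 N, for 0.2 s, with the grip's play taken up towards -y (contact force between slide and stop above 5 N and value of joint grip below -0.0025 m), for 0.2 s.
At the end, for the whole second after the job is handed in: let go and at rest, the finger still bearing on the dog (over 0.4 N, kept there by the slide's drag), finger_face within 11.5 mm of the stop's origin along y, the grip's play taken up towards -y (joint grip below -2.5 mm), the red stop within 1.5 mm of where it was set (contact force between slide and stop above 0.4 N and y of finger_face in the frame of stop between -0.0115 and 0.0115 m and value of joint grip below -0.0025 m and distance of stop from where it was at the start of the episode below 0.0015 m and velocity of joint slide between -0.002 and 0.002 m/s); the robot touches nothing.
It fails at once if the red stop is shifted by more than 1.5 mm (distance of stop from where it was at the start of the episode above 0.0015 m).
It fails at once if the vial is moved by more than 30 mm or tipped (distance of vial from where it was at the start of the episode above 0.03 m or angle between vial's own z axis and vertical above 0.5 rad).
It fails at once if the beaker is moved by more than 30 mm or tipped (distance of beaker from where it was at the start of the episode above 0.03 m or angle between beaker's own z axis and vertical above 0.5 rad).
It fails at once if the tipbox is moved by more than 30 mm or tipped (distance of tipbox from where it was at the start of the episode above 0.03 m or angle between tipbox's own z axis and vertical above 0.5 rad).
It also fails if it takes over 64 s, if anything falls off the work surface, if the arm or the gripper's body presses on something with over 40 N, if the wrist force passes 120 N, or if a joint passes its speed limit or range.

## Working session

There is one attempt and no reset: what is moved stays moved. The work goes in short steps, Python scripts to look and compute and a shell command to move; the robot and the scene stay as the last step left them, time stands still between calls to the robot, and variables do not carry over. Pictures are saved under pics/ and viewed, on a budget of 10 in all, crops included, one or two more only if the job needs it, and the job is handed in when it is done.

```bash
mkdir -p pics; ls; python3 - <<'E'
from cell import r
import cv2,numpy as np
s=r.read_state(); print(s)
for n in ("scene","top"):
    p,d=r.camera(n); cv2.imwrite(f"pics/{n}0.png",p); np.savez(f"pics/{n}0.npz",p=p,d=d); i=r.camera_info(n); print(n,i)
print(r.camera_info("wrist"))
E
```

```text
pics
{'time': 0.0, 'joint_positions': array([-1.40753182,  0.59212232,  0.04828466,  1.60984305, -0.03334186,
        0.94267905, -0.03369886]), 'joint_vel': array([-0.00107657,  0.00072836, -0.00038302, -0.0012419 , -0.00060427,
        0.00060428,  0.00025764]), 'joint_efforts': array([-5.58061438e-04, -5.48697245e+01,  1.54670209e+00, -1.98130631e+01,
        9.52822884e-03,  8.66366172e-03,  5.69141065e-06]), 'tcp_pos': array([0.18387874, 0.70043418, 0.23013046]), 'orientation': array([[-4.87807013e-04,  2.53885084e-01,  9.67234266e-01],
       [-2.19333622e-03,  9.67231783e-01, -2.53885538e-01],
       [-9.99997476e-01, -2.24531709e-03,  8.50329023e-05]]), 'wrist_force': array([-0.65923476, -0.38483156, -0.7781835 ]), 'moment': array([-0.0507637 , -0.02180667,  0.0159052 ]), 'gripper_width': 0.08536003436348007}
scene {'K': array([[441.74923804,   0.        , 254.45013923],
       [  0.        , 441.74923804, 192.03645322],
       [  0.        ,   0.        ,   1.        ]]), 'D': array([0.01346778, 0.        , 0.        , 0.        , 0.        ]), 'extrinsics': array([[-0.56549
[... 629 characters left out ...]
, -0.01620272,  0.99706529, -0.73072996],
       [ 0.        ,  0.        ,  0.        ,  1.        ]])}
{'K': array([[296.04107528,   0.        , 245.89010639],
       [  0.        , 296.04107528, 192.82327258],
       [  0.        ,   0.        ,   1.        ]]), 'D': array([-0.07510535,  0.        ,  0.        ,  0.        ,  0.        ]), 'T_tool_cam': array([[ 1.27344596e-04,  2.84285157e-01, -9.58739763e-01,
        -1.43269612e-01],
       [ 9.99998955e-01, -1.41692354e-03, -2.87320792e-04,
         8.87242323e-04],
       [-1.44014198e-03, -9.58738725e-01, -2.84285040e-01,
        -7.20681785e-02],
       [ 0.00000000e+00,  0.00000000e+00,  0.00000000e+00,
         1.00000000e+00]])}
```

View pics/top0.png

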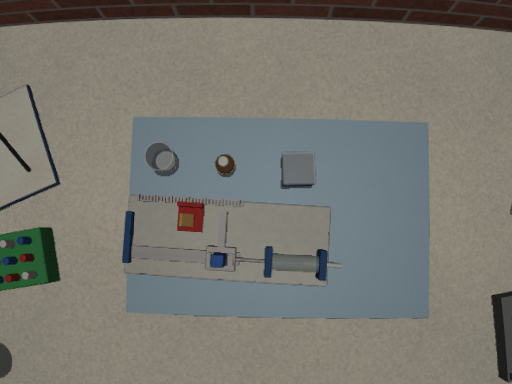

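View pics/scene0.png

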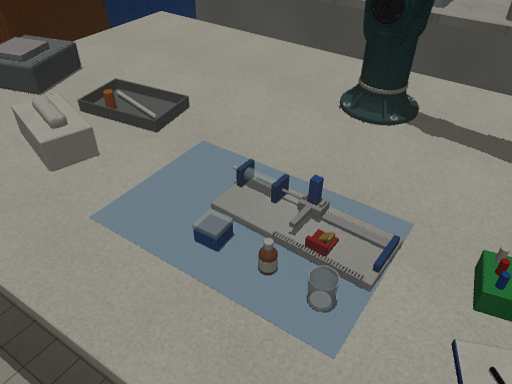

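Top view: bed with +y to image left, grip at (218,260), stop at (190,217), finger at (223,228). Scene view agrees. Next I take metric positions from depth and rays.

```bash
cat > h.py <<'E'
import cv2,numpy as np
from cell import r
def cloud(info,d,T=None):
    """world point for each pixel"""
    h,w=d.shape; v,u=np.mgrid[:h,:w].astype(np.float32)
    n=cv2.undistortPoints(np.stack([u.ravel(),v.ravel()],1)[:,None],info["K"],info["D"])[:,0]
    c=np.c_[n[:,0],-n[:,1],-np.ones(len(n))]*d.reshape(-1,1)
    W=T if T is not None else np.linalg.inv(info["extrinsics"])
    return (c@W[:3,:3].T+W[:3,3]).reshape(h,w,3)
def wristT():
    s=r.read_state(); T=np.eye(4); T[:3,:3]=s["orientation"]; T[:3,3]=s["tcp_pos"]
    return T@r.camera_info("wrist")["T_tool_cam"]
def plane(info,px,z,T=None):
    px=np.array(px,np.float32).reshape(-1,1,2)
    n=cv2.undistortPoints(px,info["K"],info["D"])[:,0]
    W=T if T is not None else np.linalg.inv(info["extrinsics"])
    D=np.c_[n[:,0],-n[:,1],-np.ones(len(n))]@W[:3,:3].T
    return W[:3,3]+D*((z-W[2,3])/D[:,2])[:,None]
E
python3 - <<'E'
from h import *
f=np.load("pics/top0.npz");p,d=f["p"],f["d"];i=r.camera_info("top")
P=cloud(i,d);z=P[...,2];hsv=cv2.cvtColor(p,cv2.COLOR_BGR2HSV);H,S,V=cv2.split(hsv)
ok=(d>0)&(np.mgrid[:384,:512][1]>110)&(np.mgrid[:384,:512][1]<350)&(np.mgrid[:384,:512][0]>120)
blue=(H>105)&(H<125)&(S>140)&ok
def rep(n,m):
    n_,l,st,_=cv2.connectedComponentsWithStats(m.astype(np.uint8))
    for k in range(1,n_):
        if st[k,4]>25:
            q=P[l==k]; rc=cv2.minAreaRect(q[:,:2].astype(np.float32)*1000); print(n,st[k],"z",np.percentile(q[:,2],[5,50,95]).round(4),"rect mm",np.round(rc[0],1),np.round(rc[1],1),round(rc[2],2))
rep("blue",blue); rep("griptop",blue&(z>.09)&(z<.12)); rep("red",((H<8)|(H>172))&(S>150)&ok)
rep("bedband",(z>.012)&(z<.03)&(S<60)&ok)
rep("bedall",(z>.012)&ok)
rep("brass",(H>12)&(H<28)&(S>120)&ok)
rep("mat",(abs(z)<.006)&(H>95)&(H<115)&(S>60)&ok)
E
```

```text
blue [123 212  11  51 312] z [0.0351 0.039  0.0412] rect mm [576.7 243.6] [11.2 87.2] 87.57
blue [265 247   7  30 169] z [0.0641 0.0662 0.0682] rect mm [542.6  -1. ] [ 9.3 47.8] 87.77
blue [317 250  10  30 192] z [0.0632 0.0661 0.068 ] rect mm [539.4 -90.3] [11.3 47.6] 88.58
blue [211 253  15  14 180] z [0.0914 0.1065 0.1081] rect mm [546.4  78.3] [18.8 19.4] 1.31
griptop [211 254  14  13 172] z [0.0952 0.1066 0.1081] rect mm [546.4  78.3] [18.8 19.4] 1.31
red [177 202  27  30 502] z [0.0275 0.0298 0.0463] rect mm [614.5 135.3] [43.3 49.3] 86.97
bedband [152 148  19  21  84] z [0.0131 0.0218 0.0292] rect mm [721.  196.2] [21.  38.9] 55.15
bedband [161 158  16  14  33] z [0.0133 0.0217 0.0292] rect mm [703.5 175.4] [ 8.5 34.8] 45.54
bedband [  124   194   207    92 12222] z [0.0191 0.0214 0.0241] rect mm [575.8  72.9] [360.8 143.3] 87.54
bedall [144 141  33  31 536] z [0.0162 0.0474 0.062 ] rect mm [716.  188.3] [49.  50.3] 20.52
bedall [ 281  151   35   35 1156] z [0.0439 0.047  0.0493] rect mm [701.6 -49.5] [57.5 57.3] 3.16
bedall [216 154  20  22 335] z [0.0239 0.048  0.0724] rect mm [707.4  76.1] [30.9 34.4] 70.63
bedall [  122   194   220    92 16483] z [0.0193 0.022  0.0592] rect mm [575.4  63.9] [379.  143.3] 87.54
brass [216 155  18  18 124] z [0.0425 0.0479 0.0517] rect mm [704.9  75.2] [25.8 29. ] 40.87
brass [179 213  15  14 176] z [0.0349 0.0412 0.0463] rect mm [608.8 140.7] [21.9 21.4] 86.73
```

Unit yaw is about -2.5° and its origin is (0.5775, 0.113). In unit coordinates the grip is at (-30,-36) and the stop origin at y≈34, with sizes and heights all matching. I'll swing over in an arc.

```bash
python3 -m creep '[{"ty":-0.005,"tz":0.048,"yaw":4.86},{"ty":-0.005,"tz":0.048,"yaw":4.86},{"ty":-0.005,"tz":0.048,"yaw":4.86},{"ty":-0.005,"tz":0.048,"yaw":4.86},{"ty":-0.005,"tz":0.048,"yaw":4.86},{"ty":-0.005,"tz":0.048,"yaw":4.86},{"ty":-0.005,"tz":0.048,"yaw":4.86},{"ty":-0.005,"tz":0.048,"yaw":4.86},{"ty":-0.005,"tz":0.048,"yaw":4.86},{"ty":-0.005,"tz":0.048,"yaw":4.86},{"ty":-0.005,"tz":0.048,"yaw":4.86},{"ty":-0.005,"tz":0.048,"yaw":4.86}]'
cat > go.py <<'E'
from h import *
import sys
# unit frame estimate; prints TCP in unit frame, shift to a unit-frame target in tool axes, yaw error, force in unit axes
a=np.radians(-2.46); U=np.array([[np.cos(a),-np.sin(a),0],[np.sin(a),np.cos(a),0],[0,0,1]]); O=np.array([.5775,.1129,0])
def show(t=None):
    s=r.read_state(); R=s["orientation"]; u=U.T@(s["tcp_pos"]-O)
    yv=U.T@R[:,1]; print("t",round(s["time"],2),"tcp_u mm",(u*1e3).round(2),"yaw to go",round(np.degrees(np.arctan2(yv[1],yv[0])),2),"F_u",(U.T@s["wrist_force"]).round(2),"w",round(s["gripper_width"]*1e3,1),"toolx",(U.T@R[:,0]).round(3))
    if t is not None: print("shift tool mm",(R.T@U@(np.array(t)/1e3-u)*1e3).round(1))
if __name__=="__main__": show([float(x) for x in sys.argv[1:]] or None)
E
python3 go.py -29.6 -35.9 180
```

```text
t 0.1 tcp_u mm [-418.4   570.16  230.22] yaw to go 77.75 F_u [-0.75 -0.29  0.06] w 85.3 toolx [-0.    -0.002 -1.   ]
shift tool mm [  51.3 -509.7  508.5]invalid input
```

```bash
python3 -m creep '[{"tx":0,"ty":-0.005,"tz":0.048,"yaw":4.86,"gripper":0.0854}]'; echo; python3 -m creep '[{"ty":-0.005,"tz":0.048,"yaw":4.86}]'
```

```text
time: 0.2
tcp_pos: [0.2183, 0.688, 0.2303]
orientation: [[-0.009, 0.324, 0.946], [0.002, 0.946, -0.324], [-1.0, -0.001, -0.009]]
wrist_force: [-0.9, -0.4, -0.5]
gripper_width: 0.0852
invalid input
```

All keys are needed in a row.

```bash
python3 -m creep '[{"tx":0,"ty":-0.005,"tz":0.048,"yaw":4.86,"gripper":0.0854},{"tx":0,"ty":-0.005,"tz":0.048,"yaw":4.86,"gripper":0.0854},{"tx":0,"ty":-0.005,"tz":0.048,"yaw":4.86,"gripper":0.0854},{"tx":0,"ty":-0.005,"tz":0.048,"yaw":4.86,"gripper":0.0854},{"tx":0,"ty":-0.005,"tz":0.048,"yaw":4.86,"gripper":0.0854},{"tx":0,"ty":-0.005,"tz":0.048,"yaw":4.86,"gripper":0.0854},{"tx":0,"ty":-0.005,"tz":0.048,"yaw":4.86,"gripper":0.0854},{"tx":0,"ty":-0.005,"tz":0.048,"yaw":4.86,"gripper":0.0854},{"tx":0,"ty":-0.005,"tz":0.048,"yaw":4.86,"gripper":0.0854},{"tx":0,"ty":-0.005,"tz":0.048,"yaw":4.86,"gripper":0.0854},{"tx":0,"ty":-0.005,"tz":0.048,"yaw":4.86,"gripper":0.0854},{"tx":0,"ty":0,"tz":0,"yaw":0,"gripper":0.0854}]'; echo
python3 go.py -29.6 -35.9 180
```

```text
time: 1.4
tcp_pos: [0.5625, 0.2822, 0.2315]
orientation: [[0.001, 0.961, 0.278], [-0.006, 0.278, -0.961], [-1.0, -0.001, 0.007]]
wrist_force: [-0.6, -0.7, -0.6]
gripper_width: 0.0856

t 1.4 tcp_u mm [-22.25 168.49 231.46] yaw to go 18.59 F_u [-0.54 -0.74 -0.58] w 85.6 toolx [ 0.001 -0.006 -1.   ]
shift tool mm [ 52.8 -72.1 191. ]
```

```bash
python3 -m creep '[{"tx":0,"ty":-0.016,"tz":0.042,"yaw":0,"gripper":0.0854},{"tx":0,"ty":-0.016,"tz":0.042,"yaw":0,"gripper":0.0854},{"tx":0,"ty":-0.016,"tz":0.042,"yaw":0,"gripper":0.0854},{"tx":0,"ty":-0.016,"tz":0.042,"yaw":0,"gripper":0.0854},{"tx":0,"ty":-0.008,"tz":0.023,"yaw":0,"gripper":0.0854},{"tx":0,"ty":0,"tz":0,"yaw":6.2,"gripper":0.0854},{"tx":0,"ty":0,"tz":0,"yaw":6.2,"gripper":0.0854},{"tx":0.03,"ty":0,"tz":0,"yaw":6.2,"gripper":0.0854},{"tx":0,"ty":0,"tz":0,"yaw":0,"gripper":0.0854},{"tx":0,"ty":0,"tz":0,"yaw":0,"gripper":0.0854}]'; echo
python3 go.py -29.6 -35.9 180
python3 - <<'E'
from h import *
from go import U,O
T=wristT(); p,d=r.camera("wrist"); cv2.imwrite("pics/w1.png",p); i=r.camera_info("wrist")
P=cloud(i,d,T); Pu=(P-O)@U*1000; np.savez("pics/w1.npz",p=p,d=d,Pu=Pu)
hsv=cv2.cvtColor(p,cv2.COLOR_BGR2HSV);H,S,V=cv2.split(hsv)
for n,m in (("blue",(H>105)&(H<125)&(S>140)),("red",((H<8)|(H>172))&(S>150)),("brass",(H>12)&(H<28)&(S>120))):
    n_,l,st,_=cv2.connectedComponentsWithStats((m&(d>0)).astype(np.uint8))
    for k in range(1,n_):
        if st[k,4]>150:
            q=Pu[l==k]; print(n,st[k],"min/max 2-98%",np.percentile(q,[2,50,98],axis=0).round(1).tolist())
            hi=q[q[:,2]>98]
            if len(hi)>50: print("   top",np.percentile(hi,[1,99],axis=0).round(1).tolist(),cv2.minAreaRect(hi[:,:2].astype(np.float32)))
E
```

```text
time: 2.4
tcp_pos: [0.5458, 0.0895, 0.2009]
orientation: [[-0.002, 1.0, -0.026], [-0.001, -0.026, -1.0], [-1.0, -0.002, 0.001]]
wrist_force: [0.7, 1.1, 0.3]
gripper_width: 0.0858

t 2.4 tcp_u mm [-30.67 -24.74 200.9 ] yaw to go 0.98 F_u [0.62 1.16 0.32] w 85.8 toolx [-0.002 -0.001 -1.   ]
shift tool mm [20.9  0.9 11.2]
blue [ 229    8   95   19 1480] min/max 2-98% [[-47.4, 126.1, 25.2], [-4.5, 130.6, 38.3], [37.0, 137.3, 40.2]]
blue [236 181  23  35 755] min/max 2-98% [[-38.5, -42.0, 61.4], [-29.3, -27.7, 105.4], [-20.0, -23.4, 107.1]]
   top [[-38.6, -42.4, 98.7], [-19.8, -23.5, 107.3]] ((-29.187747955322266, -32.91135787963867), (19.076072692871094, 19.198320388793945), 0.14331766963005066)
blue [ 223  243   46   27 1043] min/max 2-98% [[-52.0, -119.2, 26.2], [-28.7, -108.8, 59.9], [-5.7, -107.8, 66.6]]
blue [363 250  35  14 296] min/max 2-98% [[25.9, -129.8, 4.1], [140.1, -128.3, 20.0], [154.4, -16.2, 222.7]]
blue [224 305  42  30 657] min/max 2-98% [[-52.3, -205.4, 24.4], [-28.2, -198.9, 59.6], [-4.9, -197.3, 66.8]]
red [ 287  108   55   45 1639] min/max 2-98% [[13.1, 4.6, 27.2], [46.1, 23.2, 29.1], [61.2, 46.4, 45.6]]
brass [296 114  26  23 492] min/max 2-98% [[20.6, 19.1, 33.4], [31.0, 30.7, 41.1], [41.9, 40.8, 45.5]]
brass [380 170  32  28 367] min/max 2-98% [[116.3, -41.1, 37.2], [124.3, -23.5, 47.1], [141.3, -14.0, 52.4]]
```

View pics/w1.png

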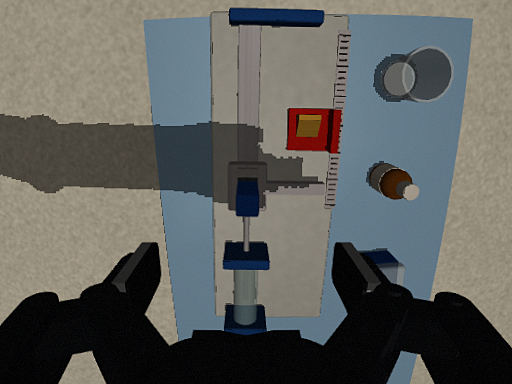

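Wrist view: grip top at (248,190), stop at (314,130), nothing in the jaw lanes. The wrist estimates agree with the top camera (grip x -29.2, y -33..-36; stop origin ≈34–35; dog face about y 40–41). Descending.

```bash
python3 -m creep '[{"tx":0,"ty":0.0013,"tz":0.0097,"yaw":1.0,"gripper":0.0854},{"tx":0.03,"ty":0,"tz":0,"yaw":0,"gripper":0.0854},{"tx":0.03,"ty":0,"tz":0,"yaw":0,"gripper":0.0854},{"tx":0.03,"ty":0,"tz":0,"yaw":0,"gripper":0.0854},{"tx":0.025,"ty":0,"tz":0,"yaw":0,"gripper":0.0854},{"tx":0.02,"ty":0,"tz":0,"yaw":0,"gripper":0.0854},{"tx":0,"ty":0,"tz":0,"yaw":0,"gripper":0.0854},{"tx":0,"ty":0,"tz":0,"yaw":0,"gripper":0.0854},{"tx":0,"ty":0,"tz":0,"yaw":0,"gripper":0.0854}]'; echo
python3 go.py -29.3 -34.5 65
python3 - <<'E'
from h import *
from go import U,O
T=wristT(); p,d=r.camera("wrist"); cv2.imwrite("pics/w2.png",p)
Pu=(cloud(r.camera_info("wrist"),d,T)-O)@U*1000
H,S,V=cv2.split(cv2.cvtColor(p,cv2.COLOR_BGR2HSV))
q=Pu[(H>105)&(H<125)&(S>140)&(d>0)]; q=q[(q[:,2]>85)&(q[:,2]<115)&(abs(q[:,0]+30)<20)&(abs(q[:,1]+34)<25)]
print(len(q),np.percentile(q,[1,50,99],axis=0).round(1))
E
```

```text
time: 3.35
tcp_pos: [0.5488, 0.0794, 0.0678]
orientation: [[0.003, 0.999, -0.046], [0.0, -0.046, -0.999], [-1.0, 0.003, -0.0]]
wrist_force: [-0.3, -0.9, -0.2]
gripper_width: 0.0853

t 3.35 tcp_u mm [-27.23 -34.74  67.77] yaw to go -0.19 F_u [-0.25 -0.86 -0.25] w 85.3 toolx [ 0.003  0.    -1.   ]
shift tool mm [ 2.8 -2.1 -0.2]
2841 [[-38.6 -42.7  85.7]
 [-29.2 -27.8 105.6]
 [-19.7 -23.4 107.3]]
```

View pics/w2.png

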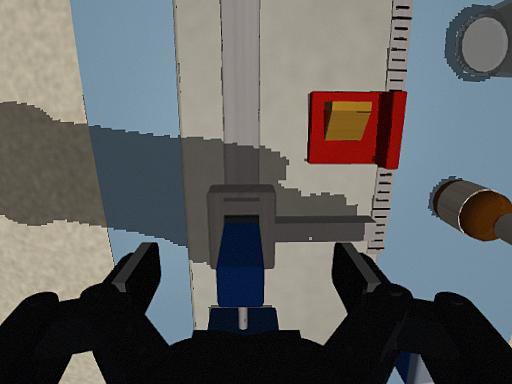

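Wrist view: the grip (240,260) stands between the open fingers and is slightly left of centre. Shift 2 mm to -x and close.

```bash
python3 -m creep '[{"tx":0.002,"ty":-0.002,"tz":-0.001,"yaw":0,"gripper":0.0854},{"tx":0,"ty":0,"tz":0,"yaw":0,"gripper":0.0854},{"tx":0,"ty":0,"tz":0,"yaw":0,"gripper":0.0},{"tx":0,"ty":0,"tz":0,"yaw":0,"gripper":0.0},{"tx":0,"ty":0,"tz":0,"yaw":0,"gripper":0.0},{"tx":0,"ty":0,"tz":0,"yaw":0,"gripper":0.0},{"tx":0,"ty":0,"tz":0,"yaw":0,"gripper":0.0},{"tx":0,"ty":0,"tz":0,"yaw":0,"gripper":0.0},{"tx":0,"ty":0,"tz":0,"yaw":0,"gripper":0.0},{"tx":0,"ty":0,"tz":0,"yaw":0,"gripper":0.0}]'; echo
python3 go.py -29.3 -34.5 65
```

```text
time: 4.4
tcp_pos: [0.5463, 0.0807, 0.0645]
orientation: [[0.001, 0.999, -0.046], [-0.0, -0.046, -0.999], [-1.0, 0.001, -0.0]]
wrist_force: [1.3, 1.1, 1.6]
gripper_width: 0.019

t 4.4 tcp_u mm [-29.81 -33.5   64.54] yaw to go -0.16 F_u [1.24 1.14 1.62] w 19.0 toolx [ 0.001  0.    -1.   ]
shift tool mm [-0.5  0.5  1. ]
```

```bash
python3 -m creep '[{"tx":0,"ty":0,"tz":-0.004,"yaw":0,"gripper":0.0},{"tx":0,"ty":0,"tz":-0.006,"yaw":0,"gripper":0.0},{"tx":0,"ty":0,"tz":-0.006,"yaw":0,"gripper":0.0},{"tx":0,"ty":0,"tz":-0.006,"yaw":0,"gripper":0.0},{"tx":0,"ty":0,"tz":-0.006,"yaw":0,"gripper":0.0},{"tx":0,"ty":0,"tz":-0.006,"yaw":0,"gripper":0.0},{"tx":0,"ty":0,"tz":-0.006,"yaw":0,"gripper":0.0}]'; echo
python3 go.py -29.8 63 64.5
```

```text
time: 5.1
tcp_pos: [0.5478, 0.1172, 0.0645]
orientation: [[0.001, 0.999, -0.048], [-0.004, -0.048, -0.999], [-1.0, 0.001, 0.004]]
wrist_force: [2.2, -7.8, 2.7]
gripper_width: 0.0191

t 5.1 tcp_u mm [-29.87   3.04  64.51] yaw to go -0.29 F_u [ 2.48 -7.66  2.67] w 19.1 toolx [ 0.001 -0.004 -1.   ]
shift tool mm [ -0.2  -0.2 -60. ]
```

Drag of 7.7 N confirms the slide is moving. Continuing over the dog.

```bash
python3 -m creep '[{"tx":0,"ty":0,"tz":-0.005,"yaw":0,"gripper":0.0},{"tx":0,"ty":0,"tz":-0.005,"yaw":0,"gripper":0.0},{"tx":0,"ty":0,"tz":-0.005,"yaw":0,"gripper":0.0},{"tx":0,"ty":0,"tz":-0.005,"yaw":0,"gripper":0.0},{"tx":0,"ty":0,"tz":-0.005,"yaw":0,"gripper":0.0},{"tx":0,"ty":0,"tz":-0.005,"yaw":0,"gripper":0.0},{"tx":0,"ty":0,"tz":-0.005,"yaw":0,"gripper":0.0},{"tx":0,"ty":0,"tz":-0.005,"yaw":0,"gripper":0.0}]'; echo
python3 go.py -29.8 63 64.5
python3 -m creep '[{"tx":0,"ty":0,"tz":-0.005,"yaw":0,"gripper":0.0},{"tx":0,"ty":0,"tz":-0.005,"yaw":0,"gripper":0.0},{"tx":0,"ty":0,"tz":-0.005,"yaw":0,"gripper":0.0},{"tx":0,"ty":0,"tz":-0.005,"yaw":0,"gripper":0.0},{"tx":0,"ty":0,"tz":0,"yaw":0,"gripper":0.0},{"tx":0,"ty":0,"tz":0,"yaw":0,"gripper":0.0},{"tx":0,"ty":0,"tz":0,"yaw":0,"gripper":0.0}]'; echo
python3 go.py -29.8 63 64.5
python3 - <<'E'
from h import *
from go import U,O
T=wristT(); p,d=r.camera("wrist"); cv2.imwrite("pics/w3.png",p); np.savez("pics/w3.npz",p=p,d=d)
Pu=(cloud(r.camera_info("wrist"),d,T)-O)@U*1000
H,S,V=cv2.split(cv2.cvtColor(p,cv2.COLOR_BGR2HSV))
for n,m in (("red",((H<8)|(H>172))&(S>150)),("brass",(H>12)&(H<28)&(S>120)),("finger",(S<60)&(Pu[...,2]>46)&(Pu[...,2]<55)&(Pu[...,0]>0)&(Pu[...,0]<58)&(abs(Pu[...,1]-60)<40))):
    q=Pu[m&(d>0)&(Pu[...,0]<70)]; print(n,len(q),np.percentile(q,[2,50,98],axis=0).round(1).tolist() if len(q) else '')
E
```

```text
time: 5.9
tcp_pos: [0.5492, 0.1529, 0.0645]
orientation: [[0.0, 0.999, -0.051], [-0.008, -0.051, -0.999], [-1.0, 0.001, 0.008]]
wrist_force: [1.6, -10.4, 3.9]
gripper_width: 0.0193

t 5.9 tcp_u mm [-29.97  38.78  64.5 ] yaw to go -0.46 F_u [  2.09 -10.36   3.89] w 19.3 toolx [ 0.001 -0.008 -1.   ]
shift tool mm [ -0.2  -0.  -24.2]
time: 6.6
tcp_pos: [0.5503, 0.1782, 0.0645]
orientation: [[0.0, 0.999, -0.047], [-0.003, -0.047, -0.999], [-1.0, 0.0, 0.003]]
wrist_force: [0.5, -5.0, 2.8]
gripper_width: 0.0191

t 6.6 tcp_u mm [-29.99  64.06  64.5 ] yaw to go -0.25 F_u [ 0.76 -4.94  2.83] w 19.1 toolx [ 0.    -0.003 -1.   ]
shift tool mm [0.  0.2 1.1]
red 1597 [[-66.0, 21.3, 27.4], [54.3, 35.3, 36.1], [61.5, 77.4, 151.7]]
brass 1021 [[-75.1, 28.0, 30.0], [25.7, 41.1, 44.0], [41.7, 82.8, 156.6]]
finger 1813 [[1.0, 54.1, 46.6], [24.7, 60.9, 50.6], [49.4, 66.0, 51.8]]
```

View pics/w3.png

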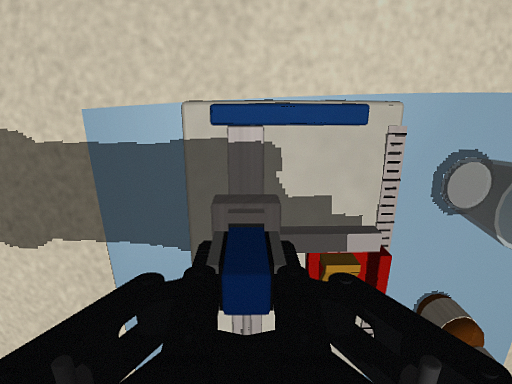

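Wrist view: finger at (330,238) sits beyond the red stop (345,265) with the brass dog exposed behind it. Measured face is y≈54 against the stop origin ≈34.5, so it is clear. Now coming back gently.

```bash
python3 -m creep '[{"tx":0,"ty":0,"tz":0.002,"yaw":0,"gripper":0.0},{"tx":0,"ty":0,"tz":0.002,"yaw":0,"gripper":0.0},{"tx":0,"ty":0,"tz":0.002,"yaw":0,"gripper":0.0},{"tx":0,"ty":0,"tz":0.002,"yaw":0,"gripper":0.0},{"tx":0,"ty":0,"tz":0.002,"yaw":0,"gripper":0.0},{"tx":0,"ty":0,"tz":0.002,"yaw":0,"gripper":0.0},{"tx":0,"ty":0,"tz":0.001,"yaw":0,"gripper":0.0},{"tx":0,"ty":0,"tz":0.001,"yaw":0,"gripper":0.0}]'; echo; python3 go.py
python3 -m creep '[{"tx":0,"ty":0,"tz":0.001,"yaw":0,"gripper":0.0},{"tx":0,"ty":0,"tz":0.001,"yaw":0,"gripper":0.0},{"tx":0,"ty":0,"tz":0.001,"yaw":0,"gripper":0.0},{"tx":0,"ty":0,"tz":0.001,"yaw":0,"gripper":0.0}]' >/dev/null; python3 go.py
```

```text
time: 7.45
tcp_pos: [0.5499, 0.1698, 0.0645]
orientation: [[0.001, 0.999, -0.044], [0.004, -0.044, -0.999], [-1.0, 0.001, -0.004]]
wrist_force: [0.9, 6.8, 3.9]
gripper_width: 0.0191

t 7.45 tcp_u mm [-29.99  55.65  64.48] yaw to go -0.08 F_u [0.6  6.84 3.87] w 19.1 toolx [ 0.001  0.004 -1.   ]
t 7.85 tcp_u mm [-29.96  52.29  64.51] yaw to go -0.04 F_u [1.27 7.1  2.93] w 19.2 toolx [ 0.001  0.004 -1.   ]
```

```bash

python3 -m creep '[{"tx":0,"ty":0,"tz":0.001,"yaw":0,"gripper":0.0},{"tx":0,"ty":0,"tz":0.001,"yaw":0,"gripper":0.0},{"tx":0,"ty":0,"tz":0.001,"yaw":0,"gripper":0.0}]' >/dev/null; python3 go.py
python3 -m creep '[{"tx":0,"ty":0,"tz":0.001,"yaw":0,"gripper":0.0},{"tx":0,"ty":0,"tz":0.001,"yaw":0,"gripper":0.0}]' >/dev/null; python3 go.py
python3 -m creep '[{"tx":0,"ty":0,"tz":0.001,"yaw":0,"gripper":0.0},{"tx":0,"ty":0,"tz":0.001,"yaw":0,"gripper":0.0}]' >/dev/null; python3 go.py
```

```text
t 8.15 tcp_u mm [-29.95  49.28  64.51] yaw to go -0.05 F_u [1.29 7.45 2.47] w 19.2 toolx [ 0.001  0.004 -1.   ]
t 8.35 tcp_u mm [-29.98  47.26  64.49] yaw to go -0.04 F_u [1.57 6.41 3.49] w 19.3 toolx [ 0.001  0.004 -1.   ]
t 8.55 tcp_u mm [-29.96  45.27  64.48] yaw to go -0.04 F_u [2.28 7.74 4.47] w 19.1 toolx [ 0.001  0.004 -1.   ]
```

```bash

python3 -m creep '[{"tx":0,"ty":0,"tz":0.001,"yaw":0,"gripper":0.0}]' >/dev/null; python3 go.py
python3 -m creep '[{"tx":0,"ty":0,"tz":0.001,"yaw":0,"gripper":0.0}]' >/dev/null; python3 go.py
python3 -m creep '[{"tx":0,"ty":0,"tz":0.001,"yaw":0,"gripper":0.0}]' >/dev/null; python3 go.py
```

```text
t 8.65 tcp_u mm [-29.97  44.27  64.5 ] yaw to go -0.04 F_u [2.29 7.14 3.99] w 18.9 toolx [ 0.001  0.004 -1.   ]
t 8.75 tcp_u mm [-29.96  43.3   64.5 ] yaw to go -0.04 F_u [2.42 7.09 2.95] w 19.2 toolx [ 0.001  0.004 -1.   ]
t 8.85 tcp_u mm [-29.96  43.19  64.51] yaw to go -0.02 F_u [1.48 9.77 3.13] w 19.4 toolx [ 0.001  0.005 -1.   ]
```

Contact at TCP y=43.2 (dog face ≈ stop origin +6.5). Pressing up to about 15 N.

```bash

python3 -m creep '[{"tx":0,"ty":0,"tz":0.001,"yaw":0,"gripper":0.0}]' >/dev/null; python3 go.py
python3 -m creep '[{"tx":0,"ty":0,"tz":0.0005,"yaw":0,"gripper":0.0}]' >/dev/null; python3 go.py
python3 -m creep '[{"tx":0,"ty":0,"tz":0,"yaw":0,"gripper":0.0}]' >/dev/null; python3 go.py
```

```text
t 8.95 tcp_u mm [-29.96  43.09  64.51] yaw to go 0.01 F_u [ 0.26 12.19  2.98] w 19.1 toolx [ 0.001  0.006 -1.   ]
t 9.05 tcp_u mm [-29.93  43.06  64.51] yaw to go 0.03 F_u [ 1.46 11.21  3.12] w 19.2 toolx [ 0.001  0.007 -1.   ]
t 9.15 tcp_u mm [-29.94  43.09  64.5 ] yaw to go 0.04 F_u [ 0.35 11.2   3.38] w 19.5 toolx [ 0.001  0.007 -1.   ]
```

```bash

python3 -m creep '[{"tx":0,"ty":0,"tz":0.0008,"yaw":0,"gripper":0.0},{"tx":0,"ty":0,"tz":0,"yaw":0,"gripper":0.0}]' >/dev/null; python3 go.py
python3 -m creep '[{"tx":0,"ty":0,"tz":0.0005,"yaw":0,"gripper":0.0},{"tx":0,"ty":0,"tz":0,"yaw":0,"gripper":0.0}]' >/dev/null; python3 go.py
python3 -m creep '[{"tx":0,"ty":0,"tz":0,"yaw":0,"gripper":0.0}]' >/dev/null; python3 go.py
```

```text
t 9.35 tcp_u mm [-29.95  42.98  64.51] yaw to go 0.06 F_u [ 1.61 11.89  1.77] w 19.5 toolx [ 0.001  0.007 -1.   ]
t 9.55 tcp_u mm [-29.94  42.95  64.52] yaw to go 0.08 F_u [ 1.9  13.37  2.48] w 19.4 toolx [ 0.001  0.008 -1.   ]
t 9.65 tcp_u mm [-29.95  42.95  64.51] yaw to go 0.08 F_u [ 1.86 12.8   2.16] w 19.3 toolx [ 0.001  0.008 -1.   ]
```

```bash

python3 -m creep '[{"tx":0,"ty":0,"tz":0.0007,"yaw":0,"gripper":0.0},{"tx":0,"ty":0,"tz":0,"yaw":0,"gripper":0.0}]' >/dev/null; python3 go.py
python3 -m creep '[{"tx":0,"ty":0,"tz":0.0005,"yaw":0,"gripper":0.0},{"tx":0,"ty":0,"tz":0,"yaw":0,"gripper":0.0}]' >/dev/null; python3 go.py
python3 -m creep '[{"tx":0,"ty":0,"tz":0,"yaw":0,"gripper":0.0},{"tx":0,"ty":0,"tz":0,"yaw":0,"gripper":0.0}]' >/dev/null; python3 go.py
```

```text
t 9.85 tcp_u mm [-29.96  42.92  64.52] yaw to go 0.1 F_u [ 1.68 13.51  2.28] w 19.5 toolx [ 0.001  0.008 -1.   ]
t 10.05 tcp_u mm [-29.94  42.87  64.53] yaw to go 0.12 F_u [ 0.61 14.81  1.83] w 19.0 toolx [ 0.001  0.009 -1.   ]
t 10.25 tcp_u mm [-29.95  42.87  64.52] yaw to go 0.13 F_u [ 1.79 14.6   2.67] w 19.0 toolx [ 0.001  0.009 -1.   ]
```

```bash

python3 -m creep '[{"tx":0,"ty":0,"tz":0.0005,"yaw":0,"gripper":0.0},{"tx":0,"ty":0,"tz":0,"yaw":0,"gripper":0.0},{"tx":0,"ty":0,"tz":0,"yaw":0,"gripper":0.0},{"tx":0,"ty":0,"tz":0,"yaw":0,"gripper":0.0}]' >/dev/null; python3 go.py
python3 -m creep '[{"tx":0,"ty":0,"tz":0,"yaw":0,"gripper":0.0854},{"tx":0,"ty":0,"tz":0,"yaw":0,"gripper":0.0854},{"tx":0,"ty":0,"tz":0,"yaw":0,"gripper":0.0854},{"tx":0,"ty":0,"tz":0,"yaw":0,"gripper":0.0854},{"tx":0,"ty":0,"tz":0,"yaw":0,"gripper":0.0854},{"tx":0,"ty":0,"tz":0,"yaw":0,"gripper":0.0854},{"tx":0,"ty":0,"tz":0,"yaw":0,"gripper":0.0854},{"tx":0,"ty":0,"tz":0,"yaw":0,"gripper":0.0854}]' >/dev/null; python3 go.py
python3 - <<'E'
from h import *
p,d=r.camera("wrist"); cv2.imwrite("pics/w4.png",p)
E
```

```text
t 10.65 tcp_u mm [-29.9   42.81  64.53] yaw to go 0.14 F_u [ 1.56 13.7   2.21] w 19.6 toolx [ 0.001  0.009 -1.   ]
t 11.45 tcp_u mm [-30.29  33.91  64.33] yaw to go -0.18 F_u [-0.12 -0.08 -0.12] w 85.7 toolx [ 0. -0. -1.]
```

View pics/w4.png

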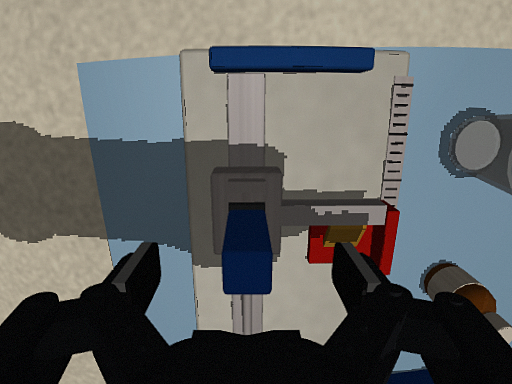

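Wrist view: fingers open and clear of the grip (247,250), finger (345,213) lying against the dog (345,232). Raise and check from above.

```bash

python3 -m creep '[{"tx":-0.015,"ty":0,"tz":0,"yaw":0,"gripper":0.0854},{"tx":-0.03,"ty":0,"tz":0,"yaw":0,"gripper":0.0854},{"tx":-0.04,"ty":0,"tz":0,"yaw":0,"gripper":0.0854},{"tx":-0.04,"ty":0,"tz":0,"yaw":0,"gripper":0.0854},{"tx":0,"ty":0,"tz":0,"yaw":0,"gripper":0.0854},{"tx":0,"ty":0,"tz":0,"yaw":0,"gripper":0.0854},{"tx":0,"ty":0,"tz":0,"yaw":0,"gripper":0.0854}]' >/dev/null; python3 go.py
python3 - <<'E'
from h import *
from go import U,O
T=wristT(); p,d=r.camera("wrist"); cv2.imwrite("pics/w5.png",p)
Pu=(cloud(r.camera_info("wrist"),d,T)-O)@U*1000
H,S,V=cv2.split(cv2.cvtColor(p,cv2.COLOR_BGR2HSV)); z=Pu[...,2]; x=Pu[...,0]; y=Pu[...,1]
near=(d>0)&(x<64)&(x>-60)&(y>-10)&(y<100)
for n,m in (("grip",(H>105)&(H<125)&(S>140)&(z>103)&(z<110)),("redbase",((H<8)|(H>172))&(S>150)&(z<32)),("cheek",((H<8)|(H>172))&(S>150)&(z>42)),("brass",(H>12)&(H<28)&(S>120)),("fingertop",(S<60)&(z>48)&(z<53)&(x>-5)&(x<50))):
    q=Pu[m&near]; print(n,len(q),np.percentile(q,[1,99],axis=0).round(1).tolist() if len(q) else '')
E
```

```text
t 12.2 tcp_u mm [-31.27  33.97 188.92] yaw to go -0.16 F_u [ 0.57 -0.37 -0.32] w 85.4 toolx [-0.001 -0.    -1.   ]
grip 572 [[-38.7, 34.6, 104.2], [-20.4, 53.6, 107.6]]
redbase 780 [[12.7, 4.0, 26.7], [55.6, 35.5, 30.9]]
cheek 776 [[-57.7, 5.0, 42.8], [62.1, 54.5, 287.4]]
brass 812 [[-57.4, 19.4, 33.6], [42.0, 54.7, 287.3]]
fingertop 719 [[-4.6, 41.5, 48.8], [49.3, 53.6, 52.2]]
```

View pics/w5.png

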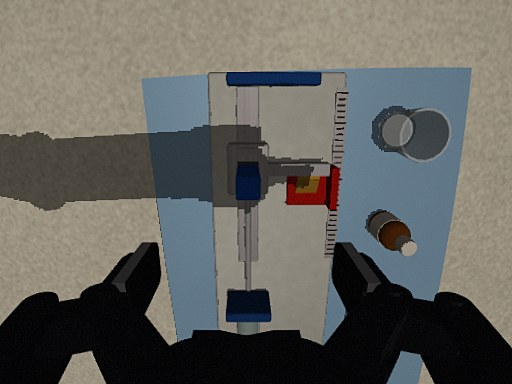

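```bash
python3 - <<'E'
from h import *
from go import U,O,show
q,_=r.camera("top"); p0=np.load("pics/top0.npz")["p"]; i=r.camera_info("top")
for p in (p0,q):
    H,S,V=cv2.split(cv2.cvtColor(p,cv2.COLOR_BGR2HSV)); m=((H<8)|(H>172))&(S>150); m[:, :170]=0; m[:,215:]=0; m[:195]=0; m[240:]=0
    v,u=np.nonzero(m); ((c,rr),(w,h),a)=cv2.minAreaRect(np.c_[u,v].astype(np.float32)); print(len(u),c,rr,w,h,a,u.min(),u.max(),v.min(),v.max())
show(); r.close_job(); print(r.read_state()["time"])
E
```

```text
506 189.38327026367188 216.36773681640625 26.261259078979492 28.631633758544922 3.5763344764709473 177 203 202 231
470 190.5 216.5 29.0 25.0 90.0 178 203 202 231
t 12.3 tcp_u mm [-31.48  33.8  188.16] yaw to go -0.16 F_u [-0.15  0.69 -1.14] w 85.1 toolx [-0.003 -0.001 -1.   ]
the job is handed in; nothing more can be done
the job is handed in; nothing more can be done
```

The stroke is set and the job was handed in at about 12.3 s of the 64 s allowed. No verdict came back. I pinched the grip across the unit's x and ran the slide about 98 mm to +y over the dog. I then came back until the finger met the dog's square face, pressed it home, let go and raised the tool.

- **Past the stop:** the finger face reached about 19 mm beyond the stop's origin and stayed there for at least 0.2 s.
- **Pressed home:** the force at the grip rose to about 14.7 N. That puts roughly 7 N on the dog after the slide's drag. The last reading before release was 13.7 N, about 1 N lower, which I took as sensor noise.
- **Release:** the tool sprang about 9 mm to -y as the fingers opened. That is the direction in which the play was already taken up, and the wrist force fell to about 0.
- **Seating:** the finger face rests about 7 mm beyond the stop's origin, with the grip's play at about -3.4 mm. Both are good to 1–2 mm. I could not measure the resting force on the dog after release. That it still bears there rests on the slide's drag and on the picture.
- **Red stop:** the wrist view gave its -y edge at 4–5 mm, against 4.6 mm before. In the top view the fitted outline matched only to about a pixel (1.5 mm), because the finger and its shadow now cover part of the stop. So the cameras alone cannot rule out a shift close to the 1.5 mm limit, but the force at the grip stayed below the 20 N at which it slips.
- **Bystanders:** the vial and beaker stand upright in the last wrist view. I did not check the tip box again; the arm only passed well above it.

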